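# Hang a spanner in its bay and press in the bay's label holder

### The arm

A 6-joint arm with a two-finger parallel gripper is mounted at the origin on a cart in front of the work surface, level with it; the furniture and walls round the work are solid. World frame = base frame: x ahead of the robot, y to its left, z up, the work surface at z = 0. Lengths are in m, angles in rad, forces in N, time in s.
With the tool pointing down it reaches from about 0.35 to 0.775 m from the base axis. Payload 5.5 kg.
Tool frame: the origin (TCP) lies where the fingers leave the gripper's body, on its centre line; the fingertips stand env.tip_reach ahead of it and the grasp point (between the pads) lies 54 mm ahead of it (env.tip_reach is the distance from the TCP to the fingertips, in m); z points along the fingers, y is the line along which they close (so a half turn about z gives the same grasp; the last joint's range is limited). The gripper opens to 85 mm and grips with 20 to 120 N. Pads are 22 mm wide; open, the fingers measure 114 mm over their backs; the gripper's body (76 mm by 85 mm) begins 54 mm behind the grasp point. The pads swing forward as they close: fully open they stand 13 mm farther back than shut.
Start: joints at [1.203, 0.313, 0.046, 1.304, 0, 1.431], TCP at [0.13, 0.56, 0.304] pointing down, gripper open.
Joint ranges: [-2.76, 2.76], [-0.86, 1.69], [-1.03, 1.26], [-2.2, 2.34], [-1.47, 1.5], [-3.14, 3.14]. Speed limits (rad/s): [2.57, 2.57, 3.14, 3.14, 3.14, 3.14].

### API

Orientations are given as a unit quaternion [w, x, y, z].
In Python, from workcell import status, optics, hand_in, env gives the robot as it stands.
- The arm moves only by the shell command python3 -m handwheel 'ROWS' [FORCE]. ROWS is a JSON object whose one key "deltas" holds a list of rows, each a list of 5 numbers: the opening, from -1 (shut) to 1 (fully open), then the shift along the tool's x, y, z in units of 40 mm (1.0 is 40 mm), then the turn about the tool's z in units of 10 degrees (1.0 is 10 degrees). In form: {"deltas": [[jaw, x, y, z, roll], ...]}. A call has 1 to 20 rows; each row shifts and turns the commanded pose from where the row before left it, along the tool's axes as they then stand; what a row does not reach is not made up. A row lasts 1/8 s, in which the tool goes at most 62.5 mm and 10.7 degrees, less where a joint would pass 70% of its speed; a pose out of reach is approached as far as the arm can. A call is refused whole if a number of a shift passes 1 or a number of a turn 1, either way. A call with a gripper value outside its range is refused whole. The fingers move at their own pace and stop on an object; FORCE is the grip in N (left out, the last holds). Time passes only in rows, so rows that do not move let the fingers close. It gives the time, the measured TCP pose, the force, the opening and the grip force at its end, in the units of the state.
- status.get_state(): the state, without advancing time (a new reading comes with each control period).
- optics.read_camera(name): name is "side" or "top" or "wrist"; returns a dict with "frame" (400x640x3 uint8, red, green, blue), "depth" (400x640 float32, m along the optical axis (not along the pixel's ray), 0 where there is no reading), "vfov" (degrees; the focal length in pixels is half the picture's height over the tangent of half this angle, whatever the lens; pixels are square), "cx", "cy" (the principal point, pixels), "origin" and "attitude" of the camera in the world. Camera axes: x right, y down, z forward; pixel columns grow to the right and rows downward; lengths in m; the calibration is good to about 2 mm. The wrist camera is an equidistant fisheye: a pixel r from the principal point sees the ray r / f radians off the axis. A picture is of the moment at which its call begins.
- hand_in(): hands the job in; it is judged then, once.
The state is a dict: "clock": time; "joint_pos": joint angles; "qvel": joint speeds; "tau": joint torques, N m; "tcp_pos": TCP position; "orientation": TCP orientation; "wrist_force": force on the tool from outside, world axes, zero at the start; "ft_torque": the same for the moment, N m; "finger_gap": finger opening in m; "grip_force": force on a finger pad.
Only numpy, scipy, OpenCV 4.12 (cv2) and the standard library are available. Lean on these libraries where they do the work, as an engineer would, in place of code of your own. Each camera call takes 0.05 s, during which the arm holds its last target. There are 200 camera calls.

### The job

Give the loose spanner its labelled place on the sloping spanner rack: hang it by its eye on the one free peg, jaw downwards and right down against the rack's face, and let go of it. Then push the tongue of the loose label holder down behind the lip below that same peg, against the spring, until its shoulder sits on the lip and it lies flat on the face, and finish while still gripping it and holding it pressed fully home, so that a colleague can put the screw in. Leave the pliers and the circuit board that lie beside the rack where they are.

Things in the scene. Friction and masses are not known exactly. Their poses are not given: they have to be found in the camera images.
- spanner: loose flat open-ended steel spanner lying on the bench: 119 mm over all, 8 mm thick, shank 16 mm wide, jaw head 36 mm wide, round eye at the other end; 0.11 kg. Origin: underside, middle of the shank, near the centre of mass; x along the shank to the eye, z up. Starts with the eye away from the robot within 0.5 rad. On the peg it hangs jaw down the slope
- eye (a point): centre of the spanner's round eye on the underside, 53 mm from the spanner's origin along its x; hole 14 mm across, ring 26 mm outside; the jaw tips lie 53 mm from the origin the other way
- holder: loose label holder, black plastic with a white card in its window, lying face up on the bench: body 44 mm (x) by 46 mm (y) by 10 mm thick, gripped by its sides (46 mm); 0.04 kg. Origin: centre of the body's underside; x away from the tongue, z out of the card side; shoulder at x = -22 mm, screw slot at x = +16 mm. Starts with the tongue towards the robot within 0.5 rad
- tongue (a point): middle of the tip of the holder's tongue, on the underside, 36 mm from the holder's origin along -x; the tongue is 38 mm wide, 4 mm thick with a rounded tip, flush with the underside, and sticks out 14 mm from the shoulder
- peg_root (a point): foot of the rack's one free peg on the sloping face. x up the slope, y left along the rack, z out of the face along the peg (the face rises away from the robot at 25 degrees). Peg: round steel pin 8 mm across, 32 mm long, square to the face, round tip. The rack has three bays 90 mm apart along y, shuffled; the other two hold a fixed spanner and a label holder screwed on
- slot (a point): on the face 184 mm down the slope from the free peg, level with the top edge of the lip, at the middle of the channel; axes as peg_root. The lip stands 6 mm off the face, is 2.5 mm thick, rounded on top; the channel behind it is 18 mm deep, 42 mm wide. Home: the holder's underside on the face, shoulder on the lip, origin at x = +22 mm, y = 0, its x up the slope
- strip (a joint): spring strip in the channel, m pressed down the slope: 0 at rest (8 mm below the lip's top edge), 0.006 with the holder home, 0.007 at its stop; it pushes back with 2.8 N at 0 and 7 N at home, so a holder that is let go comes back out by some mm. A colleague's screw goes into a threaded hole 38 mm up the slope from the lip's top edge
- pliers: needle-nose pliers with blue handles, 180 mm long, 11 mm thick, lying on the bench at the left of the rack; a bystander, leave it where it is
- board: green circuit board with parts on it, 60x85x18 mm, lying on the bench at the right of the rack; a bystander, leave it where it is
Not all that is in view belongs to the job. Of the things that look like the holder, take the one that is farthest to the robot's right at the start.

How it is judged:
On the way, in this order (a step that is already met when the one before it is completed fails the run):
1. the spanner hangs by its eye on the free peg, down against the face, and nothing of the robot touches it (x of eye in the frame of peg_root between -0.006 and 0.006 m and y of eye in the frame of peg_root between -0.006 and 0.006 m and z of eye in the frame of peg_root between -0.004 and 0.008 m and x of spanner in the frame of peg_root below -0.035 m and angle between the z axis of spanner and the z axis of peg_root, either way round below 0.2 rad and contact force between each of the arm, the fingers and spanner below 0.05 N and linear speed of spanner below 0.03 m/s), for 0.3 s.
2. the holder's tongue is behind the lip and rests on the spring strip (x of holder in the frame of slot below 0.03 m and z of holder in the frame of slot between -0.003 and 0.005 m and value of joint strip above 0.0006 m), for 0.02 s.
At the end, for the whole second after the job is handed in: For the last second the spanner hangs untouched on the free peg (eye within 6 mm of its axis, within 8 mm of the face); the holder, gripped with over 2 N, is home: within 1.8 mm of the lip, 4 mm of the channel's middle, 3 mm and 0.1 rad of flat on the face, the strip down over 4.5 mm (all of step 1 and y of holder in the frame of slot between -0.004 and 0.004 m and angle between the z axis of holder and the z axis of slot, either way round below 0.1 rad and angle between the x axis of holder and the x axis of slot, either way round below 0.1 rad and x of holder in the frame of slot between 0.0196 and 0.0238 m and z of holder in the frame of slot between -0.003 and 0.003 m and value of joint strip above 0.0045 m and contact force between the fingers and holder above 2 N and linear speed of holder below 0.01 m/s); the arm keeps its last pose, push and grip.
It fails at once if the pliers or the circuit board are shifted by more than 30 mm (distance of any of pliers, board from where it was at the start of the episode above 0.03 m).
It also fails if it takes over 67 s, if anything falls off the work surface, if the arm or the gripper's body presses on something with over 40 N, if the wrist force passes 120 N, or if a joint passes its speed limit or range.

## Working session

There is one attempt and no reset: what is moved stays moved. The work goes in short steps, Python scripts to look and compute and a shell command to move; the robot and the scene stay as the last step left them, time stands still between calls to the robot, and variables do not carry over. Pictures are saved under pics/ and viewed, at most 10 in all, crops included, and the job is handed in when it is done.

```bash
ls; mkdir -p pics; cat > h.py <<'E'
import numpy as np, cv2
from scipy.spatial.transform import Rotation as R
from workcell import status, optics, env
def q2R(q): return R.from_quat([q[1],q[2],q[3],q[0]]).as_matrix()
def cam(n,save=None):
    c=optics.read_camera(n); c['R']=q2R(c['attitude']) if np.size(c['attitude'])==4 else np.array(c['attitude'])
    c['o']=np.array(c['origin']); c['f']=200/np.tan(np.radians(c['vfov'])/2); c['n']=n
    if save: cv2.imwrite(f'pics/{save}.png',c['frame'][:,:,::-1]); np.savez(f'pics/{save}.npz',**{k:c[k] for k in('frame','depth','R','o','f','cx','cy','n')})
    return c
def load(s):
    d=np.load(f'pics/{s}.npz'); return {k:(d[k] if d[k].ndim else d[k].item()) for k in d}
def rays(c,uv):
    uv=np.atleast_2d(np.asarray(uv,float)); d=(uv-[c['cx'],c['cy']])/c['f']
    if c['n']=='wrist':
        th=np.linalg.norm(d,axis=1,keepdims=True)+1e-12; r=np.c_[d/th*np.sin(th),np.cos(th)]
    else: r=np.c_[d,np.ones(len(d))]
    return r@c['R'].T
def plane(c,uv,p0,n=(0,0,1)):
    r=rays(c,uv); n=np.array(n,float); p0=np.array(p0,float)
    return c['o']+r*(((p0-c['o'])@n)/(r@n))[:,None]
def deep(c,uv):
    uv=np.atleast_2d(uv).astype(int); r=rays(c,uv); z=c['depth'][uv[:,1],uv[:,0]]
    return c['o']+r*(z/(r@c['R'][:,2]))[:,None]
E
python3 - <<'E'
from h import *
for n in('top','side','wrist'):
    c=cam(n,n+'0'); print(n,c['o'].round(3),c['R'].round(3).tolist(),c['f'],c['cx'],c['cy'])
print(status.get_state(),env.tip_reach)
E
```

```text
pics
top [0.396 0.04  1.202] [[0.023, -0.993, 0.116], [-1.0, -0.021, 0.019], [-0.017, -0.117, -0.993]] 385.2942892755478 317.94638913324184 201.84611351243578
side [-0.1   -1.112  0.616] [[0.886, -0.154, 0.436], [-0.463, -0.319, 0.827], [0.011, -0.935, -0.354]] 421.39802063816865 323.9524024922715 193.47300400901298
wrist [0.062 0.575 0.373] [[0.227, 0.937, 0.265], [0.974, -0.218, -0.063], [-0.002, 0.272, -0.962]] 309.70691628693146 322.7769606440664 201.03946993012892
{'clock': 0.15, 'joint_pos': array([ 1.20340420e+00,  3.13845343e-01,  4.52424002e-02,  1.30359426e+00,
       -1.20409425e-06,  1.43119303e+00]), 'qvel': array([-1.08536680e-03, -1.11975620e-03,  4.72868702e-03, -9.55692136e-04,
        1.18260725e-03,  5.58117758e-05]), 'tau': array([ 1.64162182e-03, -4.81066632e+01,  2.98815054e+01,  1.39371387e-02,
       -1.43458224e-04,  6.57942735e-06]), 'tcp_pos': array([0.12975943, 0.55988188, 0.30320472]), 'orientation': array([-1.75080680e-04,  1.13648304e-01,  9.93520796e-01, -6.78202438e-04]), 'wrist_force': array([ 0.10620294, -0.61207679,  0.308284  ]), 'ft_torque': array([ 0.00110516,  0.01475927, -0.03523315]), 'grip_force': 0.0, 'finger_gap': 0.08534543118842347} 0.0726
```

View pics/top0.png

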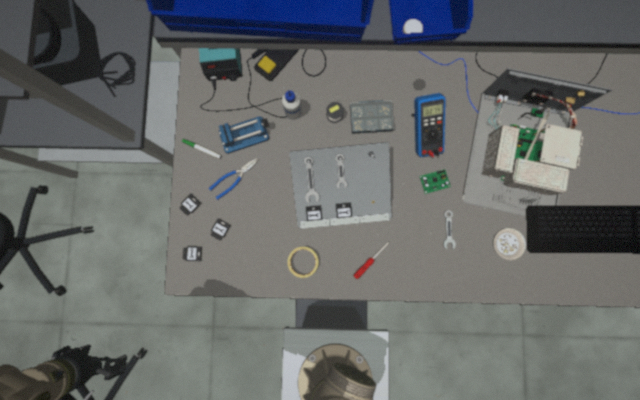

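View pics/side0.png

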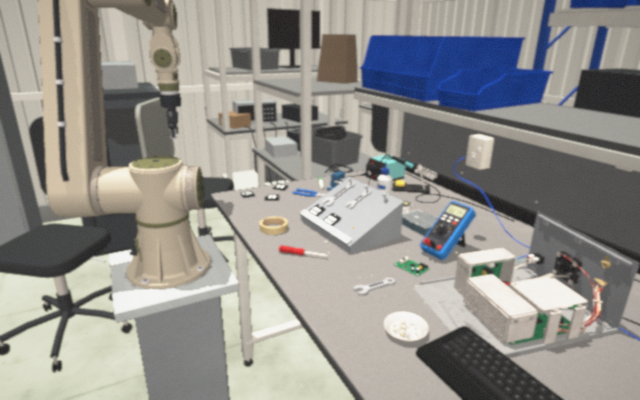

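```bash
python3 - <<'E'
from h import *
c=load('top0')
f=lambda uv:deep(c,uv).round(3).tolist()
print('spanner',f([[449,215],[449,230],[449,242]]),'holders',f([[190,204],[220,229],[192,253]]))
print('rack corners',f([[292,151],[388,147],[300,222],[389,215]]),'peg?',f([[374,157]]))
# face plane fit
uv=np.array([(u,v) for u in range(322,334) for v in range(160,200,3)]+[(u,v) for u in range(356,384) for v in range(165,208,3)])
P=deep(c,uv);m=P.mean(0);n=np.linalg.svd(P-m)[2][2];n*=np.sign(n[2]);print('plane',m,n,np.degrees(np.arccos(n[2])),np.abs((P-m)@n).max())
im=c['frame'][:,:,::-1]
a=cv2.resize(im[135:235,280:400],None,fx=4,fy=4,interpolation=cv2.INTER_CUBIC)
b=cv2.resize(im[185:270,175:240],None,fx=4,fy=4,interpolation=cv2.INTER_CUBIC)
o=np.zeros((400,760,3),np.uint8);o[:,:480]=a;o[:340,490:750]=b;cv2.imwrite('pics/crop0.png',o)
E
```

```text
spanner [[0.504, -0.345, -0.001], [0.457, -0.341, 0.01], [0.421, -0.344, 0.0]] holders [[0.522, 0.466, 0.002], [0.445, 0.366, 0.009], [0.369, 0.449, 0.007]]
rack corners [[0.667, 0.138, 0.128], [0.686, -0.136, 0.119], [0.47, 0.115, 0.044], [0.497, -0.153, 0.035]] peg? [[0.658, -0.098, 0.109]]
plane [ 0.58119546 -0.05281001  0.08594216] [ 0.97285754 -0.19033631  0.1316066 ] 82.43755856252054 0.07004933365194073
```

View pics/crop0.png

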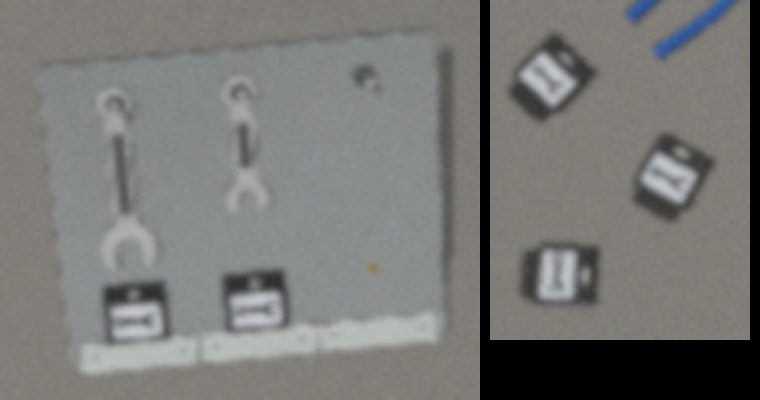

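Wanted thing candidates: holders at (190,204), (220,229), (192,253) loose, with screwed ones at (314,213) and (344,210). I choose (220,229), since it is the loose one farthest right (y=0.366). The loose spanner is at (449,230), and the fixed ones are at (310,180) and (341,170). The crop shows the free peg in the right-hand bay at about (372,154), with a brass hole at (373,202).

```bash
python3 -m handwheel '{"deltas": [[1,-1,-0.8,0,-0.65],[1,-1,-0.8,0,-0.66],[1,-1,-0.5,0,0],[1,-1,-0.5,0,0],[1,-1,-0.5,0,0],[1,-1,-0.5,0,0],[1,-1,-0.5,0,0],[1,-1,-0.5,0,0],[1,0,0,0,0],[1,0,0,0,0]]}'; python3 -c "
from h import *
cam('wrist','w1')"
```

```text
clock: 1.4
tcp_pos: [0.4374, 0.3637, 0.3035]
orientation: [-0.001, -0.0, 1.0, -0.0]
wrist_force: [-0.4, 0.4, 0.5]
finger_gap: 0.0855
grip_force: 0.0
```

```bash
python3 -m handwheel '{"deltas": [[1,0,-1,0,0],[1,0,-1,0,0],[1,-0.5,-1,0,0],[1,-0.5,-1,0,0],[1,-0.5,-1,0,0],[1,-0.5,-1,0,0],[1,-0.5,-1,0,0],[1,0,-1,0,0],[1,0,-1,0,0],[1,0,-1,0,0],[1,0,-1,0,0],[1,0,0,0,0],[1,0,0,0,0]]}'; python3 -c "
from h import *
cam('wrist','w2')"; python3 -m handwheel '{"deltas": [[1,0.4,-1,0,0],[1,0.4,-1,0,0],[1,0.4,-1,0,0],[1,0.4,-1,0,0],[1,0.4,-1,0,0],[1,0.4,-1,0,0],[1,0,0,0,0],[1,0,0,0,0]]}'; python3 -c "
from h import *
cam('wrist','w3')
o=np.hstack([cv2.imread(f'pics/w{i}.png') for i in (1,2,3)])[:,:]
cv2.imwrite('pics/m.png',cv2.resize(np.vstack([np.hstack([cv2.imread('pics/w1.png'),cv2.imread('pics/w3.png')]),np.hstack([cv2.imread('pics/w2.png')]*2)]),(800,500),interpolation=cv2.INTER_AREA))"
```

```text
clock: 3.08
tcp_pos: [0.5378, -0.0749, 0.304]
orientation: [-0.0, -0.001, 1.0, 0.0]
wrist_force: [0.8, 0.5, -0.9]
finger_gap: 0.0851
grip_force: 0.0
clock: 4.12
tcp_pos: [0.4428, -0.3149, 0.3038]
orientation: [-0.0, -0.001, 1.0, 0.0]
wrist_force: [-0.1, -0.9, 0.2]
finger_gap: 0.0853
grip_force: 0.0
```

View pics/m.png

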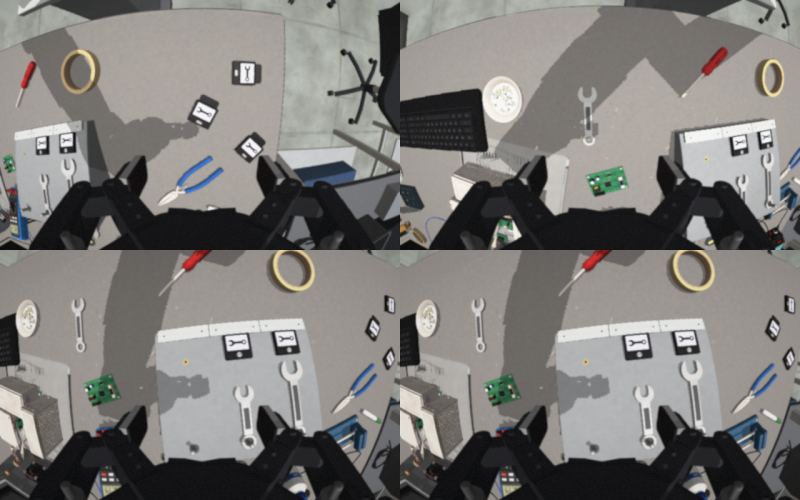

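```bash
python3 - <<'E'
from h import *
def grid(c,x0,x1,y0,y1):
    v,u=np.mgrid[y0:y1,x0:x1]; return np.c_[u.ravel(),v.ravel()]
c=load('w3')
uv=grid(c,262,340,120,245);P=deep(c,uv)
b=np.median(P[:,2]);print('bench z',b)
g=c['frame'].astype(int)[120:245,262:340];
print('gray pct',np.percentile(g.mean(2),[5,25,50,75,90,97]))
d=P[:,2].reshape(125,78)
H=np.clip((d-b)*1000*12+60,0,255).astype(np.uint8)
# rack
c2=load('w2');uv2=np.vstack([grid(c2,270,340,150,170),grid(c2,270,340,190,290),grid(c2,470,500,150,250)])[::7]
P2=deep(c2,uv2)
n=None
m=np.median(P2,0);Q=P2
for _ in range(6):
    A=np.c_[Q[:,:2],np.ones(len(Q))];k=np.linalg.lstsq(A,Q[:,2],rcond=None)[0];r=P2[:,2]-np.c_[P2[:,:2],np.ones(len(P2))]@k;Q=P2[np.abs(r)<0.006]
nn=np.array([-k[0],-k[1],1]);nn/=np.linalg.norm(nn);print('face z=ax+by+c',k,'n',nn,'tilt',np.degrees(np.arccos(nn[2])),'yaw of downslope',np.degrees(np.arctan2(-nn[1],-nn[0])),len(Q),len(P2),np.std(r[np.abs(r)<.006]))
s=lambda im:cv2.resize(im,None,fx=4,fy=4,interpolation=cv2.INTER_CUBIC)
a=s(c['frame'][120:245,262:340,::-1]);h=cv2.cvtColor(cv2.resize(H,None,fx=4,fy=4,interpolation=0),cv2.COLOR_GRAY2BGR)
e=np.zeros((500,170,3),np.uint8); p=s(c2['frame'][295:337,290:332,::-1]);e[:168,:168]=p;q=s(c2['frame'][160:202,275:317,::-1]);e[200:368,:168]=q
cv2.imwrite('pics/crop1.png',np.hstack([a,h,e]))
E
```

```text
bench z -7.304021829021567e-05
gray pct [115.66666667 118.         121.66666667 170.         172.33333333
 178.33333333]
face z=ax+by+c [ 0.46289706  0.05421038 -0.18862186] n [-0.41956691 -0.04913594  0.90639355] tilt 24.988370154127054 yaw of downslope 6.679545077601246 1504 1629 0.0007955215489175968
```

View pics/crop1.png

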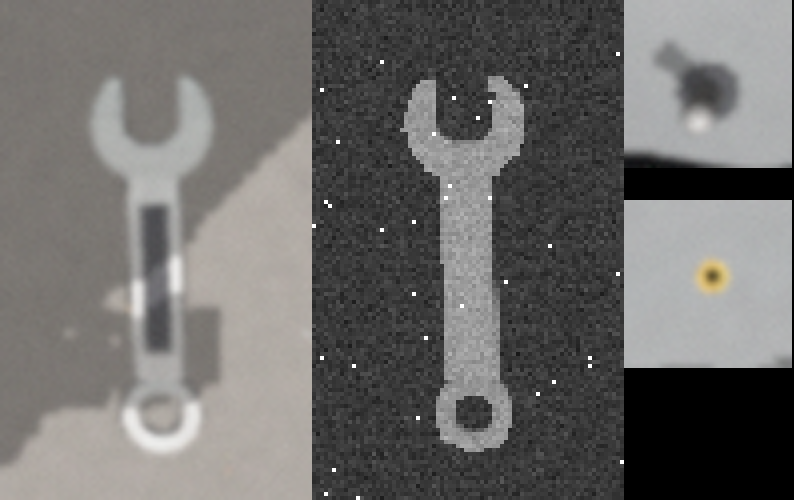

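```bash
cat >> h.py <<'E'
def grid(x0,x1,y0,y1):
    v,u=np.mgrid[y0:y1,x0:x1]; return np.c_[u.ravel(),v.ravel()]
def blob(c,box,lo,hi,plane=None):
    """largest connected depth blob with lo<height<hi over bench; returns uv,points"""
    uv=grid(*box);P=deep(c,uv);sh=(box[3]-box[2],box[1]-box[0])
    m=((P[:,2]>lo)&(P[:,2]<hi)).astype(np.uint8).reshape(sh); m=cv2.medianBlur(m,3)
    n,l,s,_=cv2.connectedComponentsWithStats(m,connectivity=4); i=1+s[1:,4].argmax()
    return l==i,(l==i).ravel(),uv,P
def spanner(c,box,lo=.004,hi=.012,zt=.008):
    M,m,uv,_=blob(c,box,lo,hi); 
    filled=np.zeros(M.shape,np.uint8);ct,h=cv2.findContours(M.astype(np.uint8),cv2.RETR_CCOMP,cv2.CHAIN_APPROX_NONE)
    P=plane(c,uv[m],[0,0,zt])[:,:2]; mu=P.mean(0); d=np.linalg.svd(P-mu)[2][0]
    holes=[k for k in range(len(ct)) if h[0][k][3]>=0 and cv2.contourArea(ct[k])>8]
    k=max(holes,key=lambda k:cv2.contourArea(ct[k])); mm=cv2.moments(ct[k])
    e=plane(c,[[mm['m10']/mm['m00']+box[0],mm['m01']/mm['m00']+box[2]]],[0,0,zt])[0][:2]
    d*=np.sign((e-mu)@d); t=(P-mu)@d
    s=P[(t>t.min()+.04)&(t<t.max()-.035)]; d2=np.linalg.svd(s-s.mean(0))[2][0]; d2*=np.sign(d2@d)
    return e,d2,s.mean(0),t.max()-t.min()
E
python3 - <<'E'
from h import *
e,d,s,L=spanner(load('w3'),(262,340,120,245)); d3=(e-s)/np.linalg.norm(e-s)
print('eye',e,'dir',d,np.degrees(np.arctan2(d[1],d[0])),'alt',np.degrees(np.arctan2(d3[1],d3[0])),'origin',e-.053*d,'len',L)
c=load('w2');k=[.46289706,.05421038,-.18862186];n=np.array([-k[0],-k[1],1]);n/=np.linalg.norm(n)
p0=np.array([0,0,k[2]])
ex=np.array([1,0,k[0]]);ex=np.array([n[0]*-1,n[1]*-1,0]);ex=ex-n*(ex@n);ex/=np.linalg.norm(ex);ey=np.cross(n,ex)
uv=grid(290,332,295,336);P=deep(c,uv);h=(P-p0)@n;m=(h>.006)&(h<.036)
Q=P[m];print(m.sum());
for lo,hi in((.006,.015),(.015,.025),(.025,.036)):
    q=Q[(h[m]>lo)&(h[m]<hi)]
    if len(q): f=q-((q-p0)@n)[:,None]*n; print(lo,len(q),f.mean(0),(f-f.mean(0))@ex.T if 0 else np.ptp(f@ex),np.ptp(f@ey))
f=np.median(Q-((Q-p0)@n)[:,None]*n,0)
hole=plane(c,[[275+(712-624)/4,160+(276-200)/4]],p0,n)[0]
print('ex',ex,'ey',ey,'foot',f,'hole',hole,'foot->hole x,y',(hole-f)@ex,(hole-f)@ey)
E
```

```text
eye [ 0.50597003 -0.34145075] dir [0.99857749 0.05331968] 3.0564422653437844 alt 1.124594445643271 origin [ 0.45304542 -0.34427669] len 0.1166332628680975
97
0.006 15 [ 0.66319555 -0.08660543  0.1136745 ] 0.0038098133651833788 0.0060078483408165795
0.015 22 [ 0.66365801 -0.0864493   0.11389703] 0.005800636305638984 0.0065346901310879835
0.025 60 [ 0.66575113 -0.08737027  0.11481601] 0.00802935824043538 0.006789331289877215
ex [0.90024117 0.10542823 0.42243429] ey [-0.11631617  0.99321224  0.        ] foot [ 0.66443078 -0.08695491  0.11430592] hole [ 0.53522531 -0.10278601  0.0535603 ] foot->hole x,y -0.1436461590185773 -0.0006949550887418339
```

```bash
python3 -m handwheel '{"deltas": [[-0.1,-0.25,-0.71,1,-0.21],[-0.1,0,0,1,0],[-0.1,0,0,1,0],[-0.1,0,0,0,0],[-0.1,0,0,0,0]]}' 20; python3 - <<'E'
from h import *
c=cam('wrist','w4');s=status.get_state();print(s['tcp_pos'],s['orientation'],c['o'])
uv=grid(200,440,0,400);P=deep(c,uv)
for b in((200,440,20,330),):
    e,d,o,L=spanner(c,b); d3=(e-o)/np.linalg.norm(e-o)
    print('eye',e,np.degrees(np.arctan2(d[1],d[0])),np.degrees(np.arctan2(d3[1],d3[0])),e-.053*d,L)
E
```

```text
clock: 4.8
tcp_pos: [0.4534, -0.3441, 0.1853]
orientation: [0.001, -0.02, 1.0, -0.0]
wrist_force: [0.4, -1.7, 0.7]
finger_gap: 0.0387
grip_force: 0.0
[ 0.45361851 -0.3446529   0.18600025] [ 0.00110314 -0.0193817   0.99981098 -0.00106805] [ 0.38420957 -0.34751329  0.25508564]
eye [ 0.50528634 -0.34195548] 0.050976708173989776 0.5336932213149715 [ 0.45228636 -0.34200263] 0.11715293949113313
```

View pics/w4.png

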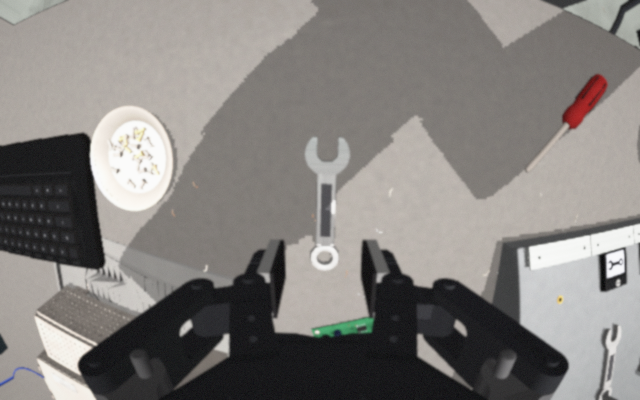

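```bash
python3 -m handwheel '{"deltas": [[-0.4,0.02,0.05,1,0.15],[-0.4,0,0,0.9,0],[-0.4,0,0,0.5,0],[-0.4,0,0,0.3,0],[-0.4,0,0,0,0],[-0.4,0,0,0,0]]}' 20; python3 -m handwheel '{"deltas": [[-1,0,0,0,0],[-1,0,0,0,0],[-1,0,0,0,0],[-1,0,0,0,0]]}' 40
```

```text
clock: 5.6
tcp_pos: [0.4523, -0.3433, 0.0773]
orientation: [0.001, -0.006, 1.0, -0.001]
wrist_force: [-0.1, -0.0, 0.8]
finger_gap: 0.0252
grip_force: 0.0
clock: 6.1
tcp_pos: [0.4523, -0.3433, 0.0773]
orientation: [0.001, -0.006, 1.0, -0.001]
wrist_force: [-0.7, 0.2, 5.8]
finger_gap: 0.014
grip_force: 39.2
```

```bash
python3 -m handwheel '{"deltas": [[-1,0,0,-0.3,0],[-1,0,0,-1,0],[-1,0,0,-1,0],[-1,0,0,-1,0],[-1,0,0,-1,0],[-1,0,0.5,0,0],[-1,-0.4,0.65,0,0],[-1,-0.6,1,0,0],[-1,-0.6,1,0,0],[-1,-0.6,1,0,0],[-1,-0.6,1,0,0],[-1,-0.6,0.7,0,0],[-1,-0.2,0.3,0,-0.3],[-1,0,0,0,-0.3],[-1,0,0,0,0],[-1,0,0,0,0]]}' 40; python3 - <<'E'
from h import *
c=cam('wrist','w5');d=cam('side','s5');t=cam('top','t5')
a=c['frame'][140:400,170:490,::-1];b=d['frame'][150:270,280:430,::-1]
a=cv2.resize(a,(400,325));b=cv2.resize(b,(400,320));b=np.vstack([b,np.zeros((5,400,3),np.uint8)])
cv2.imwrite('pics/c5.png',np.hstack([a,b]))
E
```

```text
clock: 8.1
tcp_pos: [0.5921, -0.0954, 0.2476]
orientation: [-0.0, -0.057, 0.998, 0.0]
wrist_force: [0.4, -0.1, -0.7]
finger_gap: 0.014
grip_force: 39.2
```

View pics/c5.png

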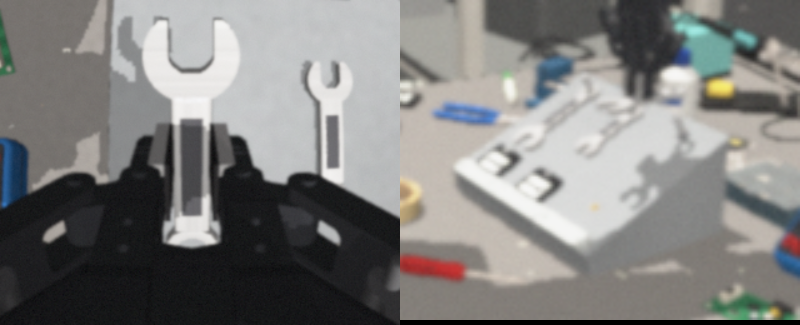

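```bash
python3 - <<'E'
from h import *
c=load('w5');s=status.get_state();T=q2R(s['orientation']);tp=s['tcp_pos']
print('tcp',tp,'yaw',np.degrees(np.arctan2(-T[1,0],-T[0,0])))
for v in list(range(150,345,8)):
    uv=np.array([[u,v] for u in range(280,370)]);P=deep(c,uv);L=(P-tp)@T
    g=(L[:,2]<.10)&(L[:,2]>.03)&(np.abs(L[:,1])<.025)
    if g.sum()>3: q=L[g];print(v,g.sum(),'x %.4f y[%.4f %.4f] z %.4f'%(np.median(q[:,0]),q[:,1].min(),q[:,1].max(),np.median(q[:,2])))
E
```

```text
tcp [ 0.59243599 -0.09542204  0.24786751] yaw 6.590135915869026
158 22 x 0.0504 y[-0.0142 0.0120] z 0.0696
166 33 x 0.0467 y[-0.0160 0.0144] z 0.0698
174 39 x 0.0430 y[-0.0181 0.0159] z 0.0697
182 42 x 0.0393 y[-0.0185 0.0166] z 0.0696
190 54 x 0.0354 y[-0.0187 0.0166] z 0.0700
198 72 x 0.0316 y[-0.0174 0.0159] z 0.0698
206 63 x 0.0276 y[-0.0156 0.0136] z 0.0699
214 48 x 0.0237 y[-0.0119 0.0103] z 0.0699
222 33 x 0.0196 y[-0.0088 0.0067] z 0.0700
230 33 x 0.0156 y[-0.0089 0.0067] z 0.0699
238 56 x 0.0114 y[-0.0143 0.0126] z 0.0699
246 57 x 0.0106 y[-0.0140 0.0122] z 0.0619
254 88 x 0.0073 y[-0.0205 0.0198] z 0.0601
262 90 x 0.0070 y[-0.0195 0.0199] z 0.0524
270 90 x 0.0076 y[-0.0185 0.0186] z 0.0439
278 50 x -0.0104 y[-0.0104 0.0087] z 0.0687
286 48 x -0.0156 y[-0.0097 0.0081] z 0.0692
294 44 x -0.0206 y[-0.0092 0.0080] z 0.0692
302 44 x -0.0261 y[-0.0093 0.0082] z 0.0697
310 42 x -0.0315 y[-0.0093 0.0081] z 0.0697
318 29 x -0.0376 y[-0.0084 0.0073] z 0.0703
326 38 x -0.0440 y[-0.0112 0.0106] z 0.0710
334 21 x -0.0496 y[-0.0122 0.0110] z 0.0703
```

```bash
python3 -m handwheel '{"deltas": [[-1,-0.05,0.01,0.25,0],[-1,0,0,0.2,0],[-1,0,0,0,0],[-1,0,0,0,0]]}' 40;  python3 -m handwheel '{"deltas": [[-1,-0.046,0,0.1,0],[-1,-0.046,0,0.1,0],[-1,-0.046,0,0.1,0],[-1,0,0,0,0]]}' 40; python3 - <<'E'
from h import *
c=cam('wrist','w6');d=cam('side','s6')
a=c['frame'][240:400,220:420,::-1];b=d['frame'][130:230,330:430,::-1]
cv2.imwrite('pics/c6.png',np.hstack([cv2.resize(a,(480,384)),cv2.resize(b,(320,320)).copy() if 0 else np.vstack([cv2.resize(b,(320,320)),np.zeros((64,320,3),np.uint8)])]))
E
```

```text
clock: 8.75
tcp_pos: [0.5946, -0.0943, 0.2297]
orientation: [-0.0, -0.058, 0.998, 0.0]
wrist_force: [0.5, 0.2, -0.2]
finger_gap: 0.0143
grip_force: 39.2
clock: 9.25
tcp_pos: [0.6001, -0.0936, 0.2173]
orientation: [-0.0, -0.058, 0.998, 0.0]
wrist_force: [0.3, -0.4, -0.7]
finger_gap: 0.0138
grip_force: 39.2
```

View pics/c6.png

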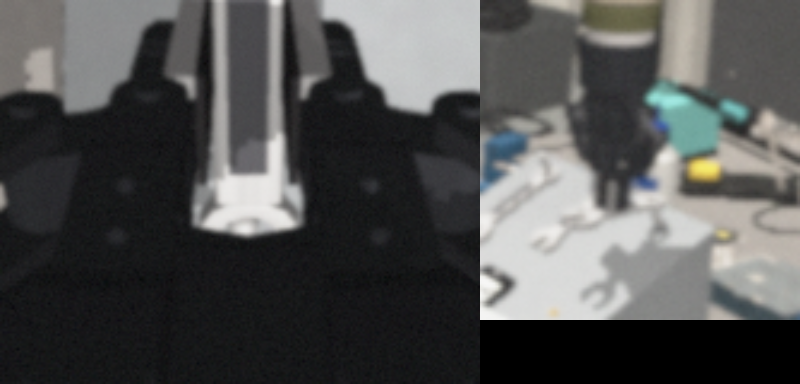

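```bash
python3 -m handwheel '{"deltas": [[-1,-0.046,0,0.1,0],[-1,-0.023,0,0.05,0],[-1,0,0,0,0]]}' 40;  python3 -m handwheel '{"deltas": [[-1,-0.046,0,0.1,0],[-1,-0.023,0,0.05,0],[-1,0,0,0,0]]}' 40; python3 - <<'E'
from h import *
c=cam('wrist','w7');s=status.get_state();T=q2R(s['orientation']);tp=s['tcp_pos']
for v in (160,180,200,220,286,300,310,320,326,330,334,338):
    uv=np.array([[u,v] for u in range(300,350)]);P=deep(c,uv);L=(P-tp)@T
    g=(L[:,2]<.10)&(L[:,2]>.03)&(np.abs(L[:,1])<.025)
    if g.sum()>3: q=L[g];print(v,g.sum(),'x %.4f y %.4f z %.4f [%.4f %.4f]'%(np.median(q[:,0]),np.median(q[:,1]),np.median(q[:,2]),q[:,2].min(),q[:,2].max()))
E
```

```text
clock: 9.72
tcp_pos: [0.6028, -0.0933, 0.2116]
orientation: [-0.0, -0.058, 0.998, 0.0]
wrist_force: [0.4, 0.5, -1.3]
finger_gap: 0.0141
grip_force: 39.2
clock: 10.1
tcp_pos: [0.6056, -0.093, 0.2055]
orientation: [-0.0, -0.058, 0.998, 0.0]
wrist_force: [-0.7, -0.3, -1.6]
finger_gap: 0.0139
grip_force: 39.1
160 15 x 0.0491 y 0.0080 z 0.0697 [0.0682 0.0740]
180 15 x 0.0398 y 0.0081 z 0.0696 [0.0682 0.0735]
200 50 x 0.0303 y 0.0001 z 0.0696 [0.0677 0.0708]
220 33 x 0.0203 y -0.0011 z 0.0698 [0.0687 0.0718]
286 47 x -0.0160 y -0.0006 z 0.0692 [0.0308 0.0709]
300 45 x -0.0250 y -0.0007 z 0.0694 [0.0314 0.0982]
310 45 x -0.0322 y -0.0007 z 0.0701 [0.0311 0.0959]
320 44 x -0.0397 y -0.0009 z 0.0706 [0.0690 0.0936]
326 44 x -0.0446 y -0.0009 z 0.0712 [0.0693 0.0912]
330 44 x -0.0471 y -0.0009 z 0.0706 [0.0696 0.0902]
334 41 x -0.0501 y -0.0007 z 0.0703 [0.0638 0.0891]
```

```bash
python3 -m handwheel '{"deltas": [[-1,-0.035,0,0.075,0],[-1,-0.035,0,0.075,0],[-1,0,0,0,0]]}' 20;  python3 -m handwheel '{"deltas": [[-1,-0.025,0,0.1,0],[-1,0,0,0,0]]}' 20;python3 -m handwheel '{"deltas": [[-1,-0.025,0,0.1,0],[-1,0,0,0,0]]}' 20
```

```text
clock: 10.52
tcp_pos: [0.6085, -0.0927, 0.1995]
orientation: [-0.0, -0.058, 0.998, 0.0]
wrist_force: [-0.6, -0.4, -2.5]
finger_gap: 0.0136
grip_force: 39.1
clock: 10.78
tcp_pos: [0.6095, -0.0926, 0.1958]
orientation: [0.0, -0.058, 0.998, 0.0]
wrist_force: [-2.1, -0.4, 0.8]
finger_gap: 0.0144
grip_force: 39.4
clock: 11.02
tcp_pos: [0.6097, -0.0924, 0.1918]
orientation: [-0.001, -0.058, 0.998, 0.0]
wrist_force: [-5.4, -0.7, 3.3]
finger_gap: 0.0141
grip_force: 39.6
```

```bash
python3 -m handwheel '{"deltas": [[-1,0.02,0,0.1,0],[-1,0,0,0,0]]}' 20;python3 -m handwheel '{"deltas": [[-1,0,0,0.1,0],[-1,0,0,0,0]]}' 20; python3 - <<'E'
from h import *
c=cam('wrist','w8');s=status.get_state();T=q2R(s['orientation']);tp=s['tcp_pos']
for v in (160,180,200,220,286,300,310,320,326,330,334,338):
    uv=np.array([[u,v] for u in range(300,350)]);P=deep(c,uv);L=(P-tp)@T
    g=(L[:,2]<.10)&(L[:,2]>.03)&(np.abs(L[:,1])<.025)
    if g.sum()>3: q=L[g];print(v,g.sum(),'x %.4f y %.4f z %.4f [%.4f %.4f]'%(np.median(q[:,0]),np.median(q[:,1]),np.median(q[:,2]),q[:,2].min(),q[:,2].max()))
E
```

```text
clock: 11.28
tcp_pos: [0.6093, -0.0925, 0.1879]
orientation: [-0.0, -0.058, 0.998, 0.0]
wrist_force: [-3.9, 0.5, 3.8]
finger_gap: 0.014
grip_force: 39.4
clock: 11.52
tcp_pos: [0.6094, -0.0926, 0.1839]
orientation: [-0.0, -0.058, 0.998, 0.0]
wrist_force: [-5.0, -1.2, 2.7]
finger_gap: 0.014
grip_force: 39.2
160 15 x 0.0477 y 0.0086 z 0.0796 [0.0788 0.0809]
180 17 x 0.0381 y 0.0081 z 0.0778 [0.0769 0.0850]
200 50 x 0.0286 y 0.0001 z 0.0757 [0.0740 0.0775]
220 40 x 0.0188 y 0.0001 z 0.0740 [0.0727 0.0999]
286 46 x -0.0141 y -0.0004 z 0.0660 [0.0311 0.0674]
300 45 x -0.0220 y -0.0007 z 0.0649 [0.0321 0.0667]
310 45 x -0.0277 y -0.0007 z 0.0638 [0.0308 0.0788]
320 44 x -0.0340 y -0.0010 z 0.0632 [0.0620 0.0760]
326 44 x -0.0377 y -0.0010 z 0.0627 [0.0610 0.0747]
330 44 x -0.0403 y -0.0010 z 0.0623 [0.0609 0.0739]
334 41 x -0.0431 y -0.0007 z 0.0622 [0.0607 0.0724]
```

```bash
python3 -m handwheel '{"deltas": [[-1,0.02,0,0.1,0],[-1,0,0,0.1,0],[-1,0,0,0,0]]}' 20; python3 -m handwheel '{"deltas": [[-1,0,0,0.05,0],[-0.85,0,0,0,0],[-0.6,0,0,0,0],[-0.4,0,0,0,0],[-0.3,0,0,0,0],[-0.3,0,0,0,0]]}' 20; python3 - <<'E'
from h import *
c=cam('wrist','w9');s=status.get_state();T=q2R(s['orientation']);tp=s['tcp_pos']
k=[.46289706,.05421038,-.18862186];n=np.array([-k[0],-k[1],1]);n/=np.linalg.norm(n);p0=np.array([0,0,k[2]])
for v in (160,180,200,220,286,300,310,320,326,330,334,338):
    uv=np.array([[u,v] for u in range(300,350)]);P=deep(c,uv);L=(P-tp)@T;h=(P-p0)@n
    g=(h<.03)&(h>.005)
    if g.sum()>3: print(v,g.sum(),L[g].mean(0).round(4),np.median(h[g]).round(4))
E
```

```text
clock: 11.95
tcp_pos: [0.6094, -0.0927, 0.1757]
orientation: [0.001, -0.058, 0.998, 0.0]
wrist_force: [-1.4, 1.5, 2.9]
finger_gap: 0.0144
grip_force: 37.8
clock: 12.7
tcp_pos: [0.6087, -0.0927, 0.1737]
orientation: [-0.0, -0.058, 0.998, 0.0]
wrist_force: [-0.6, -0.1, -0.2]
finger_gap: 0.0299
grip_force: 0.0
180 19 [0.0349 0.0023 0.0928] 0.0082
200 50 [0.025  0.0001 0.0884] 0.0081
220 31 [ 0.0153 -0.0012  0.0841] 0.0079
286 31 [-0.0161 -0.0007  0.0693] 0.0081
300 31 [-0.0228 -0.0007  0.0661] 0.0082
310 31 [-0.0277 -0.0007  0.0637] 0.0082
320 30 [-0.0326 -0.001   0.0614] 0.0083
326 30 [-0.0358 -0.001   0.0602] 0.0079
330 30 [-0.0377 -0.001   0.0592] 0.0081
334 30 [-0.0398 -0.001   0.0582] 0.0081
```

```bash
python3 -m handwheel '{"deltas": [[-0.3,0,0,-0.5,0],[-0.3,0,0,-1,0],[0.5,0,0,-1,0],[0.5,1,0,-0.7,0],[0.5,1,0,0,0],[0.5,0,0,0,0],[0.5,0,0,0,0]]}' 20; python3 - <<'E'
from h import *
c=cam('wrist','w10')
k=[.46289706,.05421038,-.18862186];n=np.array([-k[0],-k[1],1]);n/=np.linalg.norm(n);p0=np.array([0,0,k[2]])
ex=np.array([-n[0],-n[1],0]);ex-=n*(ex@n);ex/=np.linalg.norm(ex);ey=np.cross(n,ex);foot=np.array([.666,-.0873,.1149])
uv=grid(200,440,100,360);P=deep(c,uv);F=np.c_[(P-foot)@ex,(P-foot)@ey,(P-foot)@n]
g=(F[:,2]>.005)&(F[:,2]<.011)&(np.abs(F[:,1])<.03)&(F[:,0]<.03)&(F[:,0]>-.14)
print('spanner x',np.percentile(F[g,0],[.5,99.5]),'y',F[g,1].mean());e=g&(F[:,0]>-.03);print('eye ring y',np.percentile(F[e,1],[1,50,99]))
pt=(F[:,2]>.016)&(F[:,2]<.036)&(np.abs(F[:,1])<.02)&(np.abs(F[:,0])<.03);print('peg',pt.sum(),F[pt].mean(0))
# holder from w1
c=load('w1');box=(295,350,145,215);M,m,uv,P=blob(c,box,.004,.014)
cnt=max(cv2.findContours(M.astype(np.uint8),cv2.RETR_EXTERNAL,cv2.CHAIN_APPROX_NONE)[0],key=cv2.contourArea)[:,0]+[box[0],box[2]]
W=plane(c,cnt,[0,0,.01])[:,:2]; r=cv2.minAreaRect((W*1000).astype(np.float32));print(r,np.median(P[m],0))
im=cv2.cvtColor(c['frame'],cv2.COLOR_RGB2GRAY)[145:215,295:350];mw=(im>150)&M;q=plane(c,uv[mw.ravel()],[0,0,.01]).mean(0);print('card',q)
o=cv2.resize(c['frame'][140:225,280:365,::-1],(340,340),interpolation=cv2.INTER_CUBIC);o2=load('w10')['frame'][100:380,200:480,::-1]
cv2.imwrite('pics/c10.png',np.hstack([o,cv2.resize(o2,(340,340))]))
E
```

```text
clock: 13.62
tcp_pos: [0.5298, -0.1021, 0.3021]
orientation: [0.001, -0.058, 0.998, -0.0]
wrist_force: [-0.3, -0.3, -0.7]
finger_gap: 0.0642
grip_force: 0.0
spanner x [-0.10696876  0.00716499] y 0.0006655365646337129
eye ring y [-0.0108343   0.00133728  0.0124539 ]
peg 73 [-0.00102159 -0.00028356  0.02825039]
((444.0509033203125, 367.0892333984375), (46.35325622558594, 55.83467102050781), 63.265106201171875) [0.44826864 0.3654703  0.00842998]
card [0.44463256 0.36645547 0.01      ]
```

View pics/c10.png

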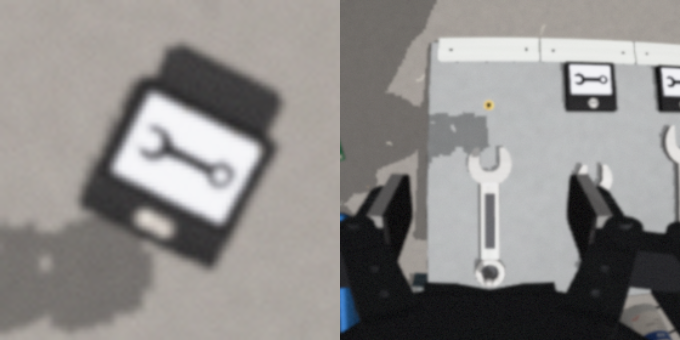

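```bash
python3 -m handwheel '{"deltas": [[1,0.05,0.8,0,0],[1,0.05,1,0,0],[1,0.05,1,0,0],[1,0.05,1,0,0],[1,0.05,1,0,0],[1,0.05,1,0,0],[1,0.05,1,0,0],[1,0.05,1,0,0],[1,0.05,1,0,0],[1,0.05,1,0,0],[1,0.05,1,0,0],[1,0.1,1,0,0],[1,0,0,0.6,0.83],[1,0,0,0.6,0.83],[1,0,0,0.6,0.83],[1,0,0,0.6,0.84],[1,0,0,0,0],[1,0,0,0,0]]}' 20; cat > hold.py <<'E'
from h import *
c=cam('wrist','w11');s=status.get_state();T=q2R(s['orientation']);tp=s['tcp_pos']
yaw=np.degrees(np.arctan2(-T[1,0],-T[0,0]));print(tp,'yaw',yaw)
box=(200,440,60,330)
uv=grid(*box);P=deep(c,uv);L=(P-tp)@T;near=(np.abs(L[:,0])<.06)&(np.abs(L[:,1])<.045)
m=((P[:,2]>.0072)&(P[:,2]<.0135)&near).astype(np.uint8).reshape(box[3]-box[2],-1);m=cv2.medianBlur(m,3)
ct=max(cv2.findContours(m,cv2.RETR_EXTERNAL,cv2.CHAIN_APPROX_NONE)[0],key=cv2.contourArea)[:,0]+[box[0],box[2]]
r=cv2.minAreaRect((plane(c,ct,[0,0,.01])[:,:2]*1000).astype(np.float32));print('body',r)
m2=((P[:,2]>.0022)&(P[:,2]<.006)&near).astype(np.uint8).reshape(box[3]-box[2],-1);m2=cv2.medianBlur(m2,3)
q=P[m2.ravel()>0];print('tongue pts',len(q),np.median(q,0))
o=np.array(r[0])/1000;d=o-np.median(q,0)[:2];print('yaw by tongue',np.degrees(np.arctan2(d[1],d[0])),np.linalg.norm(d))
l=T.T[:2,:2]@(o-tp[:2]);print('body in tool units x,y',l/.04)
E
python3 hold.py
```

```text
clock: 15.92
tcp_pos: [0.4495, 0.3645, 0.2064]
orientation: [0.0, 0.229, 0.973, 0.0]
wrist_force: [0.6, 0.6, -0.4]
finger_gap: 0.0853
grip_force: 0.0
[0.44963968 0.36449375 0.20682067] yaw -26.527798562163238
body ((449.1068115234375, 364.5235900878906), (45.34995651245117, 42.29924011230469), 63.442848205566406)
tongue pts 683 [0.42385499 0.37724182 0.00378231]
yaw by tongue -26.73237951523145 0.02827380404015824
body in tool units x,y [ 0.01225236 -0.00528248]
```

```bash
python3 -m handwheel '{"deltas": [[0.27,0.01,0,0.5,0],[0.27,0,0,0.5,0],[0.27,0,0,0.5,0],[0.27,0,0,0,0],[0.27,0,0,0,0]]}' 20; python3 - <<'E'
from h import *
c=cam('wrist','w12');s=status.get_state();T=q2R(s['orientation']);tp=s['tcp_pos']
uv=grid(150,500,100,340);P=deep(c,uv);L=(P-tp)@T
for sgn in(-1,1):
    g=(L[:,1]*sgn>.02)&(L[:,1]*sgn<.05)&(np.abs(L[:,0])<.02)&(L[:,2]<.1)&(L[:,2]>.03)
    q=L[g];print(sgn,g.sum(),'zmax',np.percentile(q[:,2],[90,98,99.5]),'y near tip',np.percentile(q[q[:,2]>np.percentile(q[:,2],90),1],[2,98]),'x',np.percentile(q[:,0],[2,98]))
# check with w9 (gap 30) too
E
sed -i "s/,'w11'/,'w11b'/" hold.py; python3 hold.py
```

```text
clock: 16.6
tcp_pos: [0.4493, 0.3645, 0.1473]
orientation: [0.001, 0.23, 0.973, 0.001]
wrist_force: [-1.0, -0.6, 0.4]
finger_gap: 0.0538
grip_force: 0.0
-1 1742 zmax [0.06124644 0.06646477 0.06870648] y near tip [-0.03458477 -0.02756274] x [-0.0102972   0.01124704]
1 1715 zmax [0.06127216 0.06674489 0.06846506] y near tip [0.02592908 0.03505953] x [-0.00986463  0.01114849]
[0.44930952 0.36454605 0.14738861] yaw -26.629834402501377
body ((448.4651794433594, 364.52630615234375), (45.8055305480957, 43.921512603759766), 63.271156311035156)
tongue pts 1052 [0.42337922 0.37678836 0.00368341]
yaw by tongue -26.049458222802436 0.02792245421418348
body in tool units x,y [ 0.01864803 -0.00990244]
```

```bash
python3 -m handwheel '{"deltas": [[0.27,0.02,0,0.7,0],[0.27,0,0,0.6,0],[0.27,0,0,0.3,0],[0.27,0,0,0.2,0],[0.27,0,0,0,0],[0.27,0,0,0,0]]}' 20; python3 -m handwheel '{"deltas": [[-1,0,0,0,0],[-1,0,0,0,0],[-1,0,0,0,0],[-1,0,0,0,0]]}' 25
```

```text
clock: 17.45
tcp_pos: [0.4483, 0.3647, 0.0747]
orientation: [0.0, 0.23, 0.973, 0.001]
wrist_force: [0.3, -0.6, 0.5]
finger_gap: 0.0541
grip_force: 0.0
clock: 17.95
tcp_pos: [0.4484, 0.3647, 0.075]
orientation: [0.001, 0.231, 0.973, 0.001]
wrist_force: [-0.3, 0.1, 7.4]
finger_gap: 0.0447
grip_force: 26.0
```

```bash
python3 -m handwheel '{"deltas": [[-1,0,0,-0.3,0],[-1,0,0,-0.7,0],[-1,0,0,-1,0],[-1,0,0,-1,-0.83],[-1,0,0,-1,-0.83],[-1,0,0,-1,-0.83],[-1,0,0,0,-0.84],[-1,0,-0.4,0,0],[-1,0,-0.7,0,0],[-1,0,-1,0,0],[-1,-0.1,-1,0,0],[-1,-0.1,-1,0,0],[-1,-0.1,-1,0,0],[-1,-0.1,-1,0,0],[-1,-0.1,-1,0,0],[-1,-0.1,-1,0,0],[-1,-0.1,-1,0,0],[-1,-0.1,-1,0,0]]}' 25;  python3 -m handwheel '{"deltas": [[-1,-0.1,-1,0,0],[-1,0,-0.7,0,0],[-1,0,0,0,0],[-1,0,0,0,0]]}'; cat > chk.py <<'E'
import sys
from h import *
c=cam('wrist',sys.argv[1]);s=status.get_state();T=q2R(s['orientation']);tp=s['tcp_pos'];print(tp,'yaw',np.degrees(np.arctan2(-T[1,0],-T[0,0])),s['wrist_force'].round(1))
k=[.46289706,.05421038,-.18862186];n=np.array([-k[0],-k[1],1]);n/=np.linalg.norm(n);p0=np.array([0,0,k[2]])
ex=np.array([-n[0],-n[1],0]);ex-=n*(ex@n);ex/=np.linalg.norm(ex);ey=np.cross(n,ex);slot=np.array([.5004,-.1067,.0372])
uv=grid(240,400,100,330);P=deep(c,uv);L=(P-tp)@T;F=np.c_[(P-slot)@ex,(P-slot)@ey,(P-slot)@n]
im=c['frame'].reshape(-1,3)[uv[:,1]*640+uv[:,0]].astype(int);w=(im.min(1)>150)&(np.abs(L[:,0])<.03)&(np.abs(L[:,1])<.021)&(L[:,2]>.05)&(L[:,2]<.085)
A=L[w];print('card n',w.sum(),'tool mean',A.mean(0).round(4),'slope dz/dx',np.polyfit(A[:,0],A[:,2],1)[0].round(3),'F mean',F[w].mean(0).round(4))
b=(im.max(1)<110)&(np.abs(L[:,0])<.045)&(np.abs(L[:,1])<.024)&(L[:,2]>.06)&(L[:,2]<.1)&(L[:,0]>.012)
print('tongue side n',b.sum(),'x',np.percentile(L[b,0],[1,99]).round(4),'y',np.percentile(L[b,1],[1,99]).round(4),'Fx',np.percentile(F[b,0],[1,99]).round(4),'Fy',np.percentile(F[b,1],[1,99]).round(4),'Fz',np.percentile(F[b,2],[1,50,99]).round(4))
t=b&(F[:,0]<np.percentile(F[b,0],40));print('tongue Fy',np.percentile(F[t,1],[1,50,99]).round(4),'Fz',np.median(F[t,2]).round(4))
br=(im[:,0]-im[:,2]>60)&(np.abs(F[:,2])<.01);print('brass',br.sum(),F[br].mean(0).round(4) if br.any() else '')
E
python3 chk.py w13
```

```text
clock: 20.2
tcp_pos: [0.5253, -0.0351, 0.2732]
orientation: [-0.001, -0.056, 0.998, 0.0]
wrist_force: [0.7, 0.3, 0.1]
finger_gap: 0.0449
grip_force: 25.8
clock: 20.7
tcp_pos: [0.5372, -0.1001, 0.2733]
orientation: [-0.001, -0.057, 0.998, 0.001]
wrist_force: [-0.4, 0.4, -0.2]
finger_gap: 0.045
grip_force: 25.8
[ 0.53745114 -0.09970396  0.2735399 ] yaw 6.605420563546324 [-0.6  1.2  0.2]
card n 3020 tool mean [ 0.0062 -0.0011  0.0675] slope dz/dx -0.005 F mean [0.0998 0.0017 0.1398]
tongue side n 3279 x [0.013  0.0353] y [-0.0231  0.0206] Fx [0.0714 0.0944] Fy [-0.0204  0.0234] Fz [0.1422 0.1461 0.1487]
tongue Fy [-0.0168  0.0012  0.0198] Fz 0.1469
brass 38 [ 0.0373 -0.0005  0.0007]
```

View pics/w13.png

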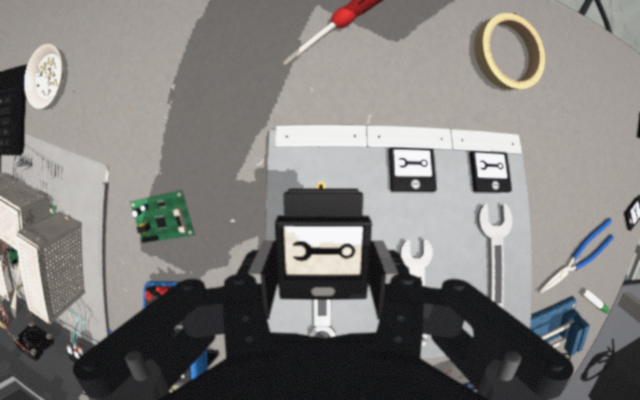

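```bash
python3 -m handwheel '{"deltas": [[-1,0.06,-0.05,0.8,0],[-1,0,0,1,0],[-1,0,0,0.8,0],[-1,0,0,0.5,0],[-1,0,0,0,0],[-1,0,0,0,0]]}' 25; python3 chk.py w14
```

```text
clock: 21.5
tcp_pos: [0.5364, -0.102, 0.1508]
orientation: [0.001, -0.058, 0.998, -0.0]
wrist_force: [0.0, -0.8, -0.2]
finger_gap: 0.0452
grip_force: 25.8
[ 0.53674406 -0.10228603  0.15115827] yaw 6.678373764013275 [ 0.5  0.2 -0.6]
card n 3027 tool mean [ 0.0058 -0.0004  0.0677] slope dz/dx -0.036 F mean [ 0.0476 -0.0003  0.0289]
tongue side n 3341 x [0.0129 0.0355] y [-0.0224  0.0215] Fx [0.0184 0.0419] Fy [-0.0223  0.0216] Fz [0.0314 0.0354 0.038 ]
tongue Fy [-0.0187 -0.0007  0.0179] Fz 0.0362
brass 0
```

```bash
python3 -m handwheel '{"deltas": [[-1,0,0,0.15,0],[-1,0,0,0.15,0],[-1,0,0,0,0]]}' 25; python3 -m handwheel '{"deltas": [[-1,0,0,0.1,0],[-1,0,0,0,0]]}' 25; python3 chk.py w15
```

```text
clock: 21.92
tcp_pos: [0.5363, -0.1027, 0.1383]
orientation: [0.0, -0.058, 0.998, -0.0]
wrist_force: [-0.5, 0.1, 4.9]
finger_gap: 0.0454
grip_force: 27.0
clock: 22.18
tcp_pos: [0.536, -0.1028, 0.1347]
orientation: [0.0, -0.058, 0.998, -0.0]
wrist_force: [-3.4, 0.1, 7.6]
finger_gap: 0.0449
grip_force: 29.4
[ 0.53597502 -0.10276593  0.13472252] yaw 6.627306434491735 [-3.2 -0.6  6.7]
card n 3492 tool mean [0.0033 0.     0.0668] slope dz/dx 0.059 F mean [ 0.0424 -0.0002  0.0142]
tongue side n 3184 x [0.0131 0.034 ] y [-0.0228  0.0211] Fx [0.0065 0.034 ] Fy [-0.0231  0.0209] Fz [0.0001 0.018  0.022 ]
tongue Fy [-0.0198 -0.0014  0.017 ] Fz 0.0183
brass 0
```

```bash
python3 -m handwheel '{"deltas": [[-1,0,0,0.1,0],[-1,0,0,0,0]]}' 25; python3 chk.py w16;  python3 -m handwheel '{"deltas": [[-1,0,0,0.06,0],[-1,0,0,0,0]]}' 25; python3 chk.py w17
```

```text
clock: 22.48
tcp_pos: [0.5359, -0.1028, 0.1309]
orientation: [0.0, -0.058, 0.998, -0.0]
wrist_force: [-4.1, 0.1, 8.8]
finger_gap: 0.0448
grip_force: 31.8
[ 0.53588515 -0.10279582  0.13086887] yaw 6.624932224076995 [-3.6  0.5  9. ]
card n 3699 tool mean [0.0028 0.0001 0.066 ] slope dz/dx 0.157 F mean [ 0.0415 -0.0002  0.0112]
tongue side n 2973 x [0.0128 0.0327] y [-0.0226  0.0212] Fx [0.006  0.0323] Fy [-0.0229  0.0209] Fz [-0.0003  0.0123  0.0174]
tongue Fy [-0.0217 -0.0019  0.0168] Fz 0.0123
brass 0 
clock: 22.78
tcp_pos: [0.5359, -0.1028, 0.1287]
orientation: [0.0, -0.058, 0.998, -0.0]
wrist_force: [-4.6, -0.6, 10.7]
finger_gap: 0.045
grip_force: 33.1
[ 0.53591178 -0.10277744  0.12874157] yaw 6.626313876629338 [-4.7  0.3 10.8]
card n 3828 tool mean [0.0027 0.0003 0.0657] slope dz/dx 0.222 F mean [ 0.0409 -0.      0.0095]
tongue side n 2802 x [0.0128 0.0315] y [-0.0227  0.0212] Fx [0.0065 0.0315] Fy [-0.023  0.021] Fz [-0.0003  0.009   0.0148]
tongue Fy [-0.0194 -0.0014  0.017 ] Fz 0.0089
brass 0
```

```bash
cat >> chk.py <<'E'
print('--profile (Fx,Fz):')
for x in np.arange(-.028,.044,.004):
    g=(np.abs(L[:,1])<.012)&(np.abs(L[:,0]-x)<.002)&(L[:,2]>.04)&(L[:,2]<.11)
    if g.sum()>5: print('%.3f n%d Fx %.4f Fz %.4f z %.4f'%(x,g.sum(),np.median(F[g,0]),np.median(F[g,2]),np.median(L[g,2])),end=' | ')
g=(np.abs(L[:,1])<.012)&(L[:,0]>-.008)&(L[:,0]<.010)&(L[:,2]>.04)&(L[:,2]<.09);q=np.polyfit(L[g,0],L[g,2],1);print('\nslope deg',np.degrees(np.arctan(q[0])))
E
python3 chk.py w18
```

```text
[ 0.53589323 -0.10278344  0.12873549] yaw 6.625228051153658 [-4.6  1.  11.3]
card n 3823 tool mean [0.0027 0.0003 0.0657] slope dz/dx 0.223 F mean [0.0409 0.     0.0095]
tongue side n 2799 x [0.0129 0.0315] y [-0.0227  0.0212] Fx [0.0065 0.0314] Fy [-0.023  0.021] Fz [-0.0003  0.009   0.0148]
tongue Fy [-0.0194 -0.0014  0.017 ] Fz 0.009
brass 0 
--profile (Fx,Fz):
-0.028 n369 Fx 0.0705 Fz 0.0001 z 0.0617 | -0.024 n14 Fx 0.0683 Fz 0.0009 z 0.0618 | -0.020 n231 Fx 0.0651 Fz 0.0097 z 0.0553 | -0.016 n406 Fx 0.0619 Fz 0.0102 z 0.0561 | -0.012 n427 Fx 0.0576 Fz 0.0107 z 0.0575 | -0.008 n530 Fx 0.0532 Fz 0.0095 z 0.0608 | -0.004 n423 Fx 0.0483 Fz 0.0095 z 0.0626 | 0.000 n430 Fx 0.0439 Fz 0.0100 z 0.0639 | 0.004 n426 Fx 0.0400 Fz 0.0106 z 0.0652 | 0.008 n441 Fx 0.0356 Fz 0.0109 z 0.0666 | 0.012 n439 Fx 0.0313 Fz 0.0112 z 0.0681 | 0.016 n413 Fx 0.0274 Fz 0.0116 z 0.0695 | 0.020 n580 Fx 0.0227 Fz 0.0126 z 0.0705 | 0.024 n414 Fx 0.0170 Fz 0.0086 z 0.0765 | 0.028 n452 Fx 0.0125 Fz 0.0090 z 0.0780 | 0.032 n554 Fx 0.0054 Fz 0.0004 z 0.0891 | 0.036 n269 Fx 0.0004 Fz 0.0001 z 0.0912 | 0.040 n331 Fx -0.0011 Fz 0.0084 z 0.0843 | 
slope deg 18.40225785739728
```

```bash
python3 -m handwheel '{"deltas": [[-1,0,0,0.06,0],[-1,0,0,0,0]]}' 25; python3 chk.py w19 | tail -3;  python3 -m handwheel '{"deltas": [[-1,0,0,0.04,0],[-1,0,0,0,0]]}' 25; python3 chk.py w20 | tail -3
```

```text
clock: 23.12
tcp_pos: [0.536, -0.1028, 0.1279]
orientation: [0.001, -0.058, 0.998, -0.001]
wrist_force: [-8.3, 0.4, 21.9]
finger_gap: 0.045
grip_force: 40.2
--profile (Fx,Fz):
-0.028 n389 Fx 0.0706 Fz 0.0001 z 0.0608 | -0.024 n46 Fx 0.0681 Fz 0.0003 z 0.0616 | -0.020 n184 Fx 0.0651 Fz 0.0097 z 0.0545 | -0.016 n414 Fx 0.0621 Fz 0.0101 z 0.0553 | -0.012 n440 Fx 0.0577 Fz 0.0104 z 0.0568 | -0.008 n548 Fx 0.0530 Fz 0.0093 z 0.0602 | -0.004 n433 Fx 0.0481 Fz 0.0090 z 0.0621 | 0.000 n431 Fx 0.0441 Fz 0.0094 z 0.0636 | 0.004 n426 Fx 0.0397 Fz 0.0099 z 0.0649 | 0.008 n451 Fx 0.0354 Fz 0.0102 z 0.0665 | 0.012 n450 Fx 0.0310 Fz 0.0103 z 0.0682 | 0.016 n409 Fx 0.0271 Fz 0.0107 z 0.0696 | 0.020 n591 Fx 0.0224 Fz 0.0113 z 0.0709 | 0.024 n406 Fx 0.0165 Fz 0.0075 z 0.0768 | 0.028 n434 Fx 0.0122 Fz 0.0077 z 0.0784 | 0.032 n542 Fx 0.0054 Fz 0.0004 z 0.0882 | 0.036 n285 Fx 0.0004 Fz 0.0001 z 0.0903 | 0.040 n330 Fx -0.0010 Fz 0.0084 z 0.0835 | 
slope deg 19.857923666303385
clock: 23.42
tcp_pos: [0.536, -0.1027, 0.1277]
orientation: [0.001, -0.058, 0.998, -0.001]
wrist_force: [-12.5, 2.5, 31.8]
finger_gap: 0.0452
grip_force: 45.4
--profile (Fx,Fz):
-0.028 n387 Fx 0.0707 Fz 0.0001 z 0.0607 | -0.024 n57 Fx 0.0681 Fz 0.0004 z 0.0613 | -0.020 n167 Fx 0.0650 Fz 0.0098 z 0.0542 | -0.016 n426 Fx 0.0620 Fz 0.0102 z 0.0551 | -0.012 n433 Fx 0.0577 Fz 0.0104 z 0.0567 | -0.008 n554 Fx 0.0530 Fz 0.0092 z 0.0601 | -0.004 n433 Fx 0.0481 Fz 0.0089 z 0.0620 | 0.000 n433 Fx 0.0440 Fz 0.0093 z 0.0635 | 0.004 n424 Fx 0.0397 Fz 0.0097 z 0.0648 | 0.008 n448 Fx 0.0354 Fz 0.0100 z 0.0664 | 0.012 n453 Fx 0.0310 Fz 0.0101 z 0.0681 | 0.016 n410 Fx 0.0271 Fz 0.0104 z 0.0697 | 0.020 n600 Fx 0.0223 Fz 0.0105 z 0.0714 | 0.024 n403 Fx 0.0165 Fz 0.0071 z 0.0770 | 0.028 n434 Fx 0.0121 Fz 0.0074 z 0.0786 | 0.032 n545 Fx 0.0054 Fz 0.0003 z 0.0880 | 0.036 n296 Fx 0.0005 Fz 0.0002 z 0.0901 | 0.040 n321 Fx -0.0009 Fz 0.0084 z 0.0832 | 
slope deg 20.445005695794965
```

```bash
python3 -m handwheel '{"deltas": [[-1,0,0,-0.1,0],[0.15,0,0,-0.03,0],[0.15,0,0,0,0],[0.15,0,0,0,0],[0.15,0,0,0,0]]}' 25; python3 chk.py w21
```

```text
clock: 24.1
tcp_pos: [0.5359, -0.1025, 0.1282]
orientation: [-0.0, -0.058, 0.998, 0.0]
wrist_force: [-0.5, -0.1, -0.2]
finger_gap: 0.0489
grip_force: 0.0
[ 0.53597196 -0.10250321  0.12830095] yaw 6.646793823717191 [-1.2  0.6  0. ]
card n 3811 tool mean [0.0021 0.0004 0.0676] slope dz/dx 0.306 F mean [0.0405 0.0005 0.007 ]
tongue side n 2521 x [0.0126 0.0299] y [-0.0231  0.0208] Fx [0.008  0.0301] Fy [-0.0231  0.0209] Fz [0.0022 0.0043 0.011 ]
tongue Fy [-0.0195 -0.0011  0.017 ] Fz 0.0038
brass 0 
--profile (Fx,Fz):
-0.028 n379 Fx 0.0704 Fz 0.0001 z 0.0613 | -0.024 n80 Fx 0.0677 Fz 0.0003 z 0.0622 | -0.020 n142 Fx 0.0648 Fz 0.0097 z 0.0550 | -0.016 n426 Fx 0.0618 Fz 0.0100 z 0.0559 | -0.012 n458 Fx 0.0574 Fz 0.0101 z 0.0577 | -0.008 n559 Fx 0.0525 Fz 0.0089 z 0.0607 | -0.004 n445 Fx 0.0476 Fz 0.0079 z 0.0638 | 0.000 n431 Fx 0.0432 Fz 0.0080 z 0.0657 | 0.004 n431 Fx 0.0388 Fz 0.0082 z 0.0673 | 0.008 n462 Fx 0.0343 Fz 0.0080 z 0.0693 | 0.012 n429 Fx 0.0299 Fz 0.0079 z 0.0713 | 0.016 n372 Fx 0.0259 Fz 0.0081 z 0.0728 | 0.020 n627 Fx 0.0210 Fz 0.0078 z 0.0751 | 0.024 n395 Fx 0.0149 Fz 0.0040 z 0.0811 | 0.028 n490 Fx 0.0098 Fz 0.0035 z 0.0836 | 0.032 n373 Fx 0.0042 Fz 0.0001 z 0.0893 | 0.036 n278 Fx 0.0003 Fz 0.0002 z 0.0909 | 0.040 n328 Fx -0.0012 Fz 0.0084 z 0.0841 | 
slope deg 24.834593279376687
```

```bash
python3 -m handwheel '{"deltas": [[0.15,0,0.01,-0.04,0],[0.15,0,0,0,0],[-1,0,0,0,0],[-1,0,0,0,0],[-1,0,0,0,0],[-1,0,0,0,0]]}' 40; python3 -m handwheel '{"deltas": [[-1,0.09,0.005,0.042,0],[-1,0.09,0,0.042,0],[-1,0,0,0,0]]}' 40; python3 chk.py w22|grep -v brass; python3 -m handwheel '{"deltas": [[-1,0.09,0,0.042,0],[-1,0,0,0,0]]}' 40
```

```text
clock: 24.9
tcp_pos: [0.5361, -0.1022, 0.1307]
orientation: [0.0, -0.058, 0.998, -0.0]
wrist_force: [-0.5, 1.3, 5.8]
finger_gap: 0.0446
grip_force: 41.1
clock: 25.28
tcp_pos: [0.5293, -0.1031, 0.1276]
orientation: [0.001, -0.058, 0.998, -0.0]
wrist_force: [-0.5, 0.8, 5.7]
finger_gap: 0.0444
grip_force: 41.1
[ 0.5293581  -0.10308503  0.12756305] yaw 6.64228937775442 [-0.6 -1.1  5.3]
card n 3715 tool mean [0.0019 0.0005 0.0699] slope dz/dx 0.28 F mean [0.0334 0.0007 0.007 ]
tongue side n 2419 x [0.0127 0.0303] y [-0.023   0.0212] Fx [0.0004 0.0229] Fy [-0.0228  0.0214] Fz [0.002  0.0043 0.0111]
tongue Fy [-0.0191 -0.001   0.0172] Fz 0.0039
--profile (Fx,Fz):
-0.028 n372 Fx 0.0631 Fz 0.0000 z 0.0637 | -0.024 n174 Fx 0.0599 Fz 0.0002 z 0.0649 | -0.020 n54 Fx 0.0570 Fz 0.0093 z 0.0578 | -0.016 n408 Fx 0.0545 Fz 0.0100 z 0.0583 | -0.012 n437 Fx 0.0503 Fz 0.0101 z 0.0600 | -0.008 n553 Fx 0.0454 Fz 0.0094 z 0.0626 | -0.004 n414 Fx 0.0404 Fz 0.0079 z 0.0662 | 0.000 n420 Fx 0.0361 Fz 0.0080 z 0.0679 | 0.004 n427 Fx 0.0317 Fz 0.0082 z 0.0696 | 0.008 n421 Fx 0.0272 Fz 0.0081 z 0.0715 | 0.012 n423 Fx 0.0227 Fz 0.0079 z 0.0736 | 0.016 n397 Fx 0.0186 Fz 0.0079 z 0.0754 | 0.020 n560 Fx 0.0138 Fz 0.0086 z 0.0766 | 0.024 n389 Fx 0.0076 Fz 0.0041 z 0.0833 | 0.028 n404 Fx 0.0032 Fz 0.0039 z 0.0854 | 0.032 n269 Fx -0.0003 Fz 0.0072 z 0.0842 | 0.036 n387 Fx -0.0035 Fz 0.0085 z 0.0841 | 0.040 n408 Fx -0.0079 Fz 0.0084 z 0.0860 | 
slope deg 25.494371075194927
clock: 25.58
tcp_pos: [0.5259, -0.1036, 0.126]
orientation: [0.001, -0.058, 0.998, -0.0]
wrist_force: [-1.1, -0.5, 5.0]
finger_gap: 0.0445
grip_force: 41.1
```

```bash
python3 -m handwheel '{"deltas": [[-1,0.09,0,0.042,0],[-1,0,0,0,0]]}' 60; python3 -m handwheel '{"deltas": [[-1,0.07,0,0.033,0],[-1,0,0,0,0]]}' 60;python3 -m handwheel '{"deltas": [[-1,0.05,0,0.023,0],[-1,0,0,0,0]]}' 60; python3 chk.py w23|grep -v brass
```

```text
clock: 25.82
tcp_pos: [0.5227, -0.1041, 0.1246]
orientation: [0.001, -0.058, 0.998, -0.001]
wrist_force: [-0.5, -0.3, 7.4]
finger_gap: 0.044
grip_force: 60.7
clock: 26.08
tcp_pos: [0.5216, -0.1043, 0.1242]
orientation: [0.003, -0.058, 0.998, -0.0]
wrist_force: [2.7, 0.8, 8.1]
finger_gap: 0.0439
grip_force: 60.9
clock: 26.32
tcp_pos: [0.5202, -0.1045, 0.1236]
orientation: [0.004, -0.058, 0.998, -0.0]
wrist_force: [4.1, 1.9, 9.5]
finger_gap: 0.0438
grip_force: 61.0
[ 0.52024722 -0.10452017  0.12362745] yaw 6.671375106217271 [4.7 1.8 9.4]
card n 4882 tool mean [0.0077 0.0005 0.0723] slope dz/dx 0.327 F mean [0.0175 0.0002 0.0073]
tongue side n 1139 x [0.0123 0.0221] y [-0.0235  0.0217] Fx [0.0005 0.0138] Fy [-0.0237  0.0215] Fz [0.0026 0.0092 0.0112]
tongue Fy [-0.0202 -0.0017  0.0175] Fz 0.004
--profile (Fx,Fz):
-0.028 n377 Fx 0.0535 Fz -0.0000 z 0.0641 | -0.024 n158 Fx 0.0503 Fz 0.0002 z 0.0651 | -0.020 n60 Fx 0.0474 Fz 0.0095 z 0.0580 | -0.016 n402 Fx 0.0449 Fz 0.0101 z 0.0585 | -0.012 n444 Fx 0.0404 Fz 0.0100 z 0.0603 | -0.008 n542 Fx 0.0355 Fz 0.0094 z 0.0628 | -0.004 n412 Fx 0.0306 Fz 0.0080 z 0.0663 | 0.000 n432 Fx 0.0263 Fz 0.0080 z 0.0681 | 0.004 n402 Fx 0.0221 Fz 0.0081 z 0.0698 | 0.008 n434 Fx 0.0176 Fz 0.0082 z 0.0715 | 0.012 n426 Fx 0.0131 Fz 0.0079 z 0.0736 | 0.016 n391 Fx 0.0090 Fz 0.0080 z 0.0753 | 0.020 n551 Fx 0.0042 Fz 0.0087 z 0.0764 | 0.024 n282 Fx -0.0004 Fz 0.0082 z 0.0791 | 0.028 n415 Fx -0.0041 Fz 0.0085 z 0.0803 | 0.032 n401 Fx -0.0085 Fz 0.0085 z 0.0821 | 0.036 n397 Fx -0.0129 Fz 0.0085 z 0.0839 | 0.040 n398 Fx -0.0174 Fz 0.0085 z 0.0857 | 
slope deg 25.109113083246868
```

```bash
python3 -m handwheel '{"deltas": [[-1,0.05,0,0.023,0],[-1,0,0,0,0]]}' 80; python3 -m handwheel '{"deltas": [[-1,0.05,0,0.023,0],[-1,0,0,0,0]]}' 80;python3 -m handwheel '{"deltas": [[-1,0.03,0,0.014,0],[-1,0,0,0,0]]}' 80; python3 chk.py w24|grep -v brass
```

```text
clock: 26.62
tcp_pos: [0.5191, -0.1047, 0.1233]
orientation: [0.005, -0.058, 0.998, -0.0]
wrist_force: [4.9, 2.9, 12.4]
finger_gap: 0.0434
grip_force: 79.8
clock: 26.88
tcp_pos: [0.5176, -0.1049, 0.1227]
orientation: [0.006, -0.058, 0.998, -0.0]
wrist_force: [6.3, 3.6, 11.4]
finger_gap: 0.0431
grip_force: 80.0
clock: 27.12
tcp_pos: [0.517, -0.105, 0.1223]
orientation: [0.006, -0.058, 0.998, -0.0]
wrist_force: [7.2, 4.3, 12.9]
finger_gap: 0.043
grip_force: 80.1
[ 0.51693486 -0.10499238  0.12236182] yaw 6.702958033826218 [ 7.7  3.5 13.3]
card n 5370 tool mean [0.009  0.0004 0.0729] slope dz/dx 0.324 F mean [0.0128 0.     0.0074]
tongue side n 624 x [0.0121 0.0207] y [-0.0236  0.0218] Fx [0.0014 0.0105] Fy [-0.0239  0.0214] Fz [0.0077 0.0099 0.0112]
tongue Fy [-0.0235 -0.001   0.0209] Fz 0.0098
--profile (Fx,Fz):
-0.028 n380 Fx 0.0502 Fz 0.0000 z 0.0643 | -0.024 n136 Fx 0.0470 Fz 0.0004 z 0.0653 | -0.020 n72 Fx 0.0441 Fz 0.0095 z 0.0582 | -0.016 n404 Fx 0.0415 Fz 0.0101 z 0.0587 | -0.012 n429 Fx 0.0371 Fz 0.0101 z 0.0605 | -0.008 n546 Fx 0.0322 Fz 0.0093 z 0.0632 | -0.004 n413 Fx 0.0273 Fz 0.0078 z 0.0665 | 0.000 n416 Fx 0.0230 Fz 0.0079 z 0.0683 | 0.004 n412 Fx 0.0188 Fz 0.0081 z 0.0699 | 0.008 n435 Fx 0.0143 Fz 0.0082 z 0.0717 | 0.012 n422 Fx 0.0098 Fz 0.0079 z 0.0736 | 0.016 n395 Fx 0.0057 Fz 0.0080 z 0.0753 | 0.020 n425 Fx 0.0015 Fz 0.0094 z 0.0756 | 0.024 n416 Fx -0.0032 Fz 0.0084 z 0.0786 | 0.028 n411 Fx -0.0074 Fz 0.0085 z 0.0803 | 0.032 n412 Fx -0.0119 Fz 0.0085 z 0.0821 | 0.036 n387 Fx -0.0163 Fz 0.0084 z 0.0839 | 0.040 n272 Fx -0.0200 Fz 0.0084 z 0.0854 | 
slope deg 24.228483868259975
```

```bash
python3 -m handwheel '{"deltas": [[-1,0.02,0.02,0.01,0],[-1,0,0,0,0]]}' 80; python3 -m handwheel '{"deltas": [[-1,0.03,0.01,0.012,0],[-1,0,0,0,0]]}' 80;python3 -m handwheel '{"deltas": [[-1,0.03,0,0.012,0],[-1,0,0,0,0]]}' 80; python3 chk.py w25|grep -v brass
```

```text
clock: 27.42
tcp_pos: [0.5166, -0.1048, 0.1222]
orientation: [0.007, -0.058, 0.998, -0.001]
wrist_force: [7.8, 2.9, 12.9]
finger_gap: 0.0433
grip_force: 80.1
clock: 27.68
tcp_pos: [0.5163, -0.1048, 0.1222]
orientation: [0.008, -0.058, 0.998, -0.001]
wrist_force: [9.3, 2.6, 12.5]
finger_gap: 0.0429
grip_force: 80.1
clock: 27.92
tcp_pos: [0.5161, -0.1049, 0.1221]
orientation: [0.009, -0.058, 0.998, -0.001]
wrist_force: [11.6, 4.2, 14.4]
finger_gap: 0.0425
grip_force: 80.1
[ 0.51613648 -0.10488333  0.12216081] yaw 6.707116087554829 [11.9  3.3 14. ]
card n 5399 tool mean [0.0092 0.0004 0.0729] slope dz/dx 0.319 F mean [0.0122 0.0001 0.0074]
tongue side n 619 x [0.0121 0.0207] y [-0.0236  0.0218] Fx [0.0009 0.01  ] Fy [-0.0238  0.0215] Fz [0.0078 0.0098 0.0112]
tongue Fy [-0.0234 -0.0009  0.021 ] Fz 0.0099
--profile (Fx,Fz):
-0.028 n370 Fx 0.0497 Fz 0.0000 z 0.0644 | -0.024 n139 Fx 0.0466 Fz 0.0002 z 0.0656 | -0.020 n84 Fx 0.0435 Fz 0.0095 z 0.0584 | -0.016 n401 Fx 0.0410 Fz 0.0101 z 0.0589 | -0.012 n434 Fx 0.0366 Fz 0.0101 z 0.0606 | -0.008 n529 Fx 0.0317 Fz 0.0094 z 0.0631 | -0.004 n413 Fx 0.0268 Fz 0.0079 z 0.0665 | 0.000 n413 Fx 0.0228 Fz 0.0080 z 0.0681 | 0.004 n418 Fx 0.0183 Fz 0.0081 z 0.0698 | 0.008 n429 Fx 0.0138 Fz 0.0082 z 0.0716 | 0.012 n427 Fx 0.0093 Fz 0.0079 z 0.0736 | 0.016 n389 Fx 0.0053 Fz 0.0079 z 0.0754 | 0.020 n423 Fx 0.0010 Fz 0.0094 z 0.0755 | 0.024 n415 Fx -0.0036 Fz 0.0084 z 0.0784 | 0.028 n410 Fx -0.0078 Fz 0.0085 z 0.0801 | 0.032 n403 Fx -0.0123 Fz 0.0085 z 0.0819 | 0.036 n399 Fx -0.0166 Fz 0.0085 z 0.0837 | 0.040 n232 Fx -0.0201 Fz 0.0085 z 0.0851 | 
slope deg 24.361902771345083
```

```bash
python3 -m handwheel '{"deltas": [[-1,0.02,0,0.008,0],[-1,0,0,0,0],[-1,0,0,0,0]]}' 80; python3 - <<'E'
from h import *
k=[.46289706,.05421038,-.18862186];n=np.array([-k[0],-k[1],1]);n/=np.linalg.norm(n)
ex=np.array([-n[0],-n[1],0]);ex-=n*(ex@n);ex/=np.linalg.norm(ex);ey=np.cross(n,ex);slot=np.array([.5004,-.1067,.0372])
def ext(c,yc,w):
    P=deep(c,grid(0,640,60,380));F=np.c_[(P-slot)@ex,(P-slot)@ey,(P-slot)@n]
    g=(F[:,2]>.0065)&(F[:,2]<.013)&(np.abs(F[:,1]-yc)<w)&(F[:,0]>.004)&(F[:,0]<.06)
    return g.sum(),np.percentile(F[g,0],[2,50,98]).round(4) if g.sum()>5 else None
c=cam('wrist','w26')
print('ours',ext(c,0,.012),'neighbour now',ext(c,.09,.012),'neighbour w13',ext(load('w13'),.09,.012))
P=deep(c,grid(180,460,200,400));F=np.c_[(P-slot)@ex,(P-slot)@ey,(P-slot)@n];g=(F[:,0]>.07)&(F[:,0]<.2)&(np.abs(F[:,1])<.02)&(F[:,2]>.004)&(F[:,2]<.012)
print('spanner pts',g.sum(),F[g].min(0).round(4),F[g].max(0).round(4),F[g].mean(0).round(4));print(status.get_state()['wrist_force'],status.get_state()['grip_force'])
E
```

```text
clock: 28.35
tcp_pos: [0.516, -0.1049, 0.1221]
orientation: [0.01, -0.059, 0.998, -0.001]
wrist_force: [13.2, 4.1, 14.2]
finger_gap: 0.0433
grip_force: 80.2
ours (np.int64(3858), array([0.0048, 0.0242, 0.0431])) neighbour now (np.int64(2543), array([0.0048, 0.0238, 0.0433])) neighbour w13 (np.int64(925), array([0.0047, 0.0252, 0.0443]))Traceback (most recent call last):
  File "<stdin>", line 11, in <module>
    return umr_minimum(a, axis, None, out, keepdims, initial, where)
ValueError: zero-size array to reduction operation minimum which has no identity
```

```bash
python3 -c "
from workcell import hand_in
print(hand_in())"
```

```text
the job is handed in; nothing more can be done
None
```

The job is handed in, with no verdict returned: the spanner was released flat on the free peg (it was hidden behind the gripper in the last view), and the holder is pressed home in an 80 N grip, level with the screwed-on holder next to it.

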